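# White reference, then a probe reading at the centre of an integrating sphere

### The arm

A 6-joint arm with a two-finger parallel gripper is mounted at the origin on a cart in front of the work surface, level with it; the furniture and walls round the work are solid. World frame = base frame: x ahead of the robot, y to its left, z up, the work surface at z = 0. Lengths are in mm, angles in rad, forces in N, time in s.
With the tool pointing down it reaches from about 375 to 925 mm from the base axis. Payload 5.7 kg.
Tool frame: the origin (TCP) lies at the very end of the fingers, on their centre line; the grasp point (between the pads) lies 19 mm behind it (ctrl.grasp_offset is the z of the grasp point in the tool frame, in mm); z points along the fingers, y is the direction in which the jaws open and shut (so a half turn about z gives the same grasp; the last joint's range is limited). The gripper opens to 85 mm and grips with 20 to 120 N. Pads are 22 mm wide; open, the fingers measure 114 mm over their backs; the gripper's body (76 mm by 85 mm) begins 54 mm behind the grasp point. The pads swing forward as they close: fully open they stand 13 mm farther back than shut.
Start: joints at [-1.452, 0.359, 1.51, -0, 1.272, -0.115], TCP at [138.992, -583.647, 231.267] pointing down, gripper open.
Joint ranges: [-2.97, 2.97], [-1.01, 2.36], [0.21, 2.38], [-0.96, 4.11], [0.2, 2.71], [-2.98, 2.98]. Speed limits (rad/s): [2.39, 2.39, 3.14, 3.14, 3.14, 3.14].

### API

Orientations are given as [roll, pitch, yaw] about the fixed x, y, z axes, in that order (R = Rz(yaw) Ry(pitch) Rx(roll)).
In Python, from station import ctrl gives the robot as it stands.
- The arm moves only by the tool arm_command, never from a script. Its argument "motion" is one flat list of numbers, 4 for each row, row after row: the shift along the tool's x, y, z in m, then the turn about the tool's z in rad. In form: [x, y, z, turn, x, y, z, turn, ...]. A call has exactly 5 rows; each row is the pose to reach, as a shift and turn from the pose commanded when the call began, along the tool's axes at that moment; what a row does not reach only later rows make up. A row lasts 1/8 s, in which the tool goes at most 62.5 mm and 10.7 degrees, less where a joint would pass 70% of its speed; a pose out of reach is approached as far as the arm can. A call with a gripper value outside its range is refused whole. "jaw" is the closure, from -1 (fully open) to 1 (shut), set as the call begins (left out, the last holds). The fingers move at their own pace and stop on an object; "grip_force" is the grip in N (left out, the last holds). Time passes only in rows, so rows that repeat a pose let the fingers close, or fill a call up. It gives the time, the measured TCP pose, the force and the opening at its end, in the units of the state.
- ctrl.read_state(): the state, without advancing time (a new reading comes with each control period).
- ctrl.get_image(name): name is "scene" or "top" or "wrist"; returns a dict with "pixels" (384x512x3 uint8, red, green, blue), "mtx" (3x3 intrinsics, pixels), "world_to_cam" (4x4, takes a point from world to camera coordinates). Camera axes: x right, y down, z forward; pixel columns grow to the right and rows downward; lengths in mm; the calibration is good to about 2 mm. A picture is of the moment at which its call begins. There is no depth.
- ctrl.finish_job(): hands the job in, once; it reports no verdict.
The state is a dict: "time": time; "joint_positions": joint angles; "joint_velocities": joint speeds; "joint_torque": joint torques, N m; "position": TCP position; "eef_rot": TCP orientation; "wrist_force": force on the tool from outside, world axes, zero at the start; "moment": the same for the moment, N m; "grip_width": finger opening in mm.
Only numpy, scipy, OpenCV 4.12 (cv2) and the standard library are available. Lean on these libraries where they do the work, as an engineer would, in place of code of your own. Each camera call takes 0.05 s, during which the arm holds its last target. There are 200 camera calls.

### The job

Take a reading in the integrating sphere with the cordless light probe. Swing the dust cover on top of the sphere fully aside, lift the probe out of its stand and take its white reference: hold its tip about one centimetre above the middle of the white reference tile, upright and steady, for a little over a second, without touching the tile. Then lower the stem through the sphere's port without ever touching the sphere with the probe, and finish while holding the probe there, upright and still, with its tip centred at the middle of the sphere; leave everything else where it is.

Things in the scene. Friction and masses are not known exactly. Their poses are not given: they have to be found in the camera images.
- sphere: integrating sphere, fixed: grey ball 100 mm in diameter (109 mm over the equator flange) on a plinth, with a dark disc flange 76 mm in diameter on top, 109 to 119 mm high. A round 22 mm port leads through the flange into the hollow (90 mm, white). At mid-height a stub sticks out to its -x side and a black can to its -y side. Origin: centre of the underside, on the port axis; z up
- port_mouth (a point): centre of the port's upper rim, level with the flange's top, 119 mm above the worktop
- sphere_centre (a point): centre of the hollow sphere, on the port's axis, 53 mm below the port's mouth, 66 mm above the worktop; sphere's axes
- port_cover (a joint): dust cover, a thin 4 mm plate that lies on the flange and swivels flat about an upright pivot; angle in rad: 0 = closed, the plate's 34 mm disc squarely over the port; grows to 1.9 (stop) as it opens, turning clockwise seen from above; the port is clear from about 1.0, fully aside is beyond 1.35. It stays where it is left; light friction (about 0.7 N at the knob).
- cover_knob (a point): middle of the cover's upright round knob, 11 mm in diameter, standing up 17 mm from the plate: its top is 7.5 mm above this point, the plate's top 9.7 mm below it. Closed, the knob stands 11 mm from the port's axis, on the side away from the pivot
- cover_pivot (a point): the cover's pivot, 31 mm from the port's axis towards the sphere's +x and 42 mm from the knob; the screw on it rises 3 mm above this point
- stand: probe stand, fixed: round foot 74 mm in diameter and an upright tube, 27 mm outside and 18 mm inside, whose rim is 106 mm above the worktop. Origin: centre of the underside
- probe: cordless light probe, 172 mm long, 0.12 kg, standing upright in the stand with its collar on the tube's rim. From the tip up: straight round stem 12 mm in diameter (0 to 90 mm), collar 30 mm in diameter (91 to 100 mm), round handle 23 mm in diameter (100 to 172 mm). Origin: the tip, at the lower end; z along the probe from the tip to the handle. Lift it at least 100 mm straight up to clear the stand
- probe_grip (a point): point on the probe's axis, 140 mm from the tip and 32 mm below the handle's top end, good to grip; probe's axes
- tile: white reference tile: round black housing 56 mm in diameter and 14 mm high, lying loose on the worktop, with a white disc 42 mm in diameter let into its top. Origin: centre of the underside; z up
- tile_face (a point): centre of the white disc's upper face, 12 mm above the worktop, 2 mm below the housing's rim
- scissors: scissors 87 x 199 mm lying near the work, not to be disturbed
- pen: pen 145 mm long lying near the work, not to be disturbed
- blower: black rubber dust blower 55 mm in diameter and 118 mm high, standing behind the sphere, not to be disturbed
Not all that is in view belongs to the job. Of the things like the tile, leave any that is blue, brown or green; of the rest the smaller one is meant.

How it is judged (in metres and radians):
On the way, in this order (a step that is already met when the one before it is completed fails the run):
1. the dust cover is swung aside (value of joint port_cover above 1.35 rad), for 0.2 s.
2. the probe's tip is held steady and upright over the middle of the white tile (horizontal distance between probe and tile_face below 0.008 m and z of probe in the frame of tile_face between 0.003 and 0.02 m and angle between probe's own z axis and vertical below 0.1 rad and linear speed of probe below 0.015 m/s and contact force between probe and the fingers above 1 N), for 1 s.
At the end, for the whole second after the job is handed in: The gripper holds the probe upright (within 0.06 rad) and still, its stem through the port, its tip within 3 mm of the sphere's vertical axis and within 6 mm of the height of its centre, touching nothing but the fingers; the cover is still open (joint above 1.35 rad) (horizontal distance between probe and sphere_centre below 0.003 m and z of probe in the frame of sphere_centre between -0.006 and 0.006 m and angle between probe's own z axis and vertical below 0.06 rad and linear speed of probe below 0.01 m/s and contact force between probe and the fingers above 1 N and contact force between probe and sphere below 0.1 N and value of joint port_cover above 1.35 rad); the arm keeps its last pose, push and grip.
It fails at once if the probe touches the sphere, its port or its cover (contact force between probe and sphere above 0.3 N).
It fails at once if the probe touches the reference tile (contact force between probe and tile above 0.3 N).
It fails at once if the reference tile is pushed away (distance of tile from where it was at the start of the episode above 0.01 m).
It fails at once if a bystander is disturbed (distance of any of scissors, pen, blower from where it was at the start of the episode above 0.02 m).
It also fails if it takes over 72 s, if anything falls off the work surface, if the arm or the gripper's body presses on something with over 40 N, if the wrist force passes 120 N, or if a joint passes its speed limit or range.

## Working session

There is one attempt and no reset: what is moved stays moved. The work goes in short steps, Python scripts to look and compute and a tool call to move; the robot and the scene stay as the last step left them, time stands still between calls to the robot, and variables do not carry over. Pictures are saved under pics/ and viewed, about 8 in all and at most 12, crops included, and the job is handed in when it is done.

Besides the shell and the picture viewer there is one more tool, called as name(argument=value, ...) on one line, values as JSON. arm_command: Moves the arm, as the interface text tells. Its arguments: {"type":"object","properties":{"motion":{"type":"array"},"jaw":{"type":"number"},"grip_force":{"type":"number"}},"required":["motion"]}

```bash
ls; mkdir -p pics; cat > h.py <<'E'
import numpy as np, cv2
from station import ctrl
def grab(n,f=None):
    d=ctrl.get_image(n); im=np.ascontiguousarray(d["pixels"][:,:,::-1])
    if f: cv2.imwrite("pics/"+f,im); np.savez("pics/"+f+".npz",K=d["mtx"],T=d["world_to_cam"],im=im)
    return im,np.array(d["mtx"]),np.array(d["world_to_cam"])
def load(f):
    d=np.load("pics/"+f+".npz"); return d["im"],d["K"],d["T"]
def ray(K,T,u,v):
    R=T[:3,:3];c=-R.T@T[:3,3];return c,R.T@np.linalg.inv(K)@[u,v,1.]
def plane(K,T,u,v,z):
    c,d=ray(K,T,u,v);return c+d*(z-c[2])/d[2]
def proj(K,T,p):
    q=K@(T[:3,:3]@np.asarray(p,float)+T[:3,3]);return q[:2]/q[2]
E
python3 - <<'E'
from h import *
a=grab("scene","s0.png")[0];b=grab("top","t0.png")[0]
print(ctrl.read_state())
for f in("s0.png","t0.png"):
    im,K,T=load(f);print(K,ray(K,T,256,192))
E
```

```text
pics
{'time': 0.1, 'joint_positions': array([-1.45207112e+00,  3.59438951e-01,  1.51135507e+00,  3.27173528e-06,
        1.27248893e+00, -1.15124549e-01]), 'joint_velocities': array([-0.00029082, -0.00136168, -0.00202346,  0.00026495, -0.00101702,
       -0.00067864]), 'joint_torque': array([-1.32171361e-03, -5.28652740e+01, -2.79349798e+01, -3.29742761e-04,
        5.00940296e-03,  4.73570503e-05]), 'position': array([ 138.93928112, -583.04850874,  230.52233288]), 'eef_rot': array([-3.13991390e+00, -1.97270889e-04,  2.33848622e-01]), 'wrist_force': array([-0.32394506, -0.13251003, -0.78295529]), 'moment': array([-0.00453638, -0.02486527, -0.03521726]), 'grip_width': 85.50733897889573}
[[389.52576373   0.         253.71563558]
 [  0.         389.52576373 195.74662616]
 [  0.           0.           1.        ]] (array([-200.11261545, 1037.47144914,  733.3093149 ]), array([ 0.61290021, -0.64974372, -0.44979256]))
[[375.62663687   0.         250.94435367]
 [  0.         375.62663687 190.12040355]
 [  0.           0.           1.        ]] (array([ 522.90510594,  192.24124571, 1434.55674063]), array([ 0.08166973, -0.03563573, -0.99612566]))
```

View pics/t0.png

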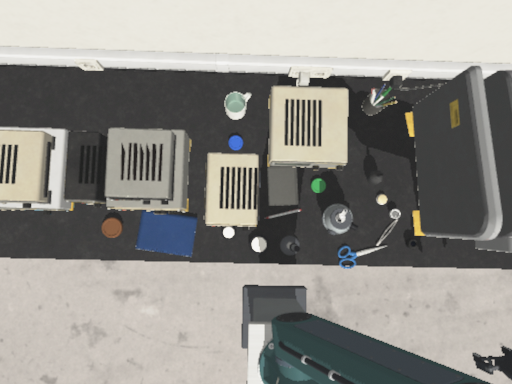

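View pics/s0.png

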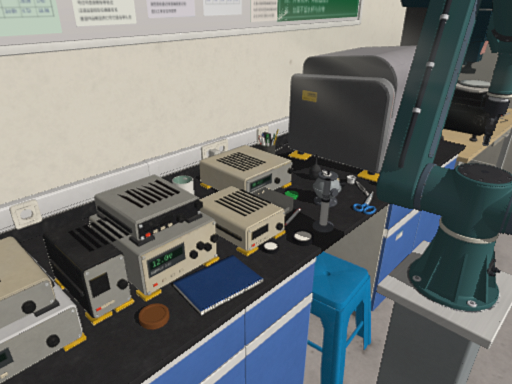

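Top view: image up is +x and image right is -y. The sphere is near (338,218), the stand and probe near (290,245), and the scissors near (360,255). Tile-like discs are brown (112,227), blue (236,143), green (318,185), and white at (229,232) and (259,244). I'll measure the two white ones and confirm in an enlarged crop.

```bash
python3 - <<'E'
from h import *
im,K,T=load("t0.png")
c=im[150:280,205:435]; cv2.imwrite("pics/c1.png",cv2.resize(c,None,fx=3.45,fy=3.45,interpolation=cv2.INTER_CUBIC))
m=(im.min(2)>170).astype(np.uint8);m[:150]=0;m[262:]=0
n,l,s,ce=cv2.connectedComponentsWithStats(m)
for i in range(1,n):
    if 20<s[i,4]<400: print(ce[i],s[i],plane(K,T,*ce[i],12)[:2].round(1), np.sqrt(s[i,4]*4/np.pi)*1420/375)
print("sph",plane(K,T,338,218,119),"stand",plane(K,T,290,245,172),"px/mm")
im,K,T=load("s0.png"); c=im[150:260,220:400]; cv2.imwrite("pics/c2.png",cv2.resize(c,None,fx=4.4,fy=4.4,interpolation=cv2.INTER_CUBIC))
E
```

```text
[241.  188.5] [241 173   1  32  32] [651.4 198.7] 24.17058296192147
[224.  191.5] [224 177   1  30  30] [638.3 262.9] 23.403066319911645
[381.8        200.01666667] [378 196   9   9  60] [ 621.2 -340.8] 33.09693379073605
[ 11.38392857 204.6875    ] [  0 202  23   6 112] [ 568.5 1053.4] 45.219020141052916
[133.53571429 207.46428571] [127 207  15   2  28] [569.4 600.5] 22.609510070526458
[169.51851852 208.74074074] [162 208  17   3  27] [567.9 465.7] 22.202098140868678
[394.83333333 213.47916667] [390 209  11  10  48] [ 571.  -390.6] 29.602797521158244
[342.30508475 215.88135593] [339 210   8  13  59] [ 556.9 -189. ] 32.81996713246211
[496.29770992 227.3740458 ] [488 216  14  23 131] [ 527.4 -782.4] 48.90438297529099
[228.11320755 231.9245283 ] [223 225  11  13 106] [486.2 242.8] 43.99112501268992
[337.51111111 229.48888889] [331 225  16   8  45] [ 505.  -170.8] 28.662785450149023
[257.9202454 244.1595092] [251 237  15  15 163] [443.1 129.7] 54.55140470155705
[367.01408451 251.16901408] [357 247  26   9  71] [ 426.2 -283.2] 36.00321718743432
[ 43.56179775 260.1011236 ] [  0 258 102   4 267] [367.  920.5] 69.8180583176747
[129.5 261. ] [116 261  28   1  28] [370.5 605.3] 22.609510070526458
sph [ 546.56566243 -145.09825272  119.        ] stand [451.74014878  29.42062121 172.        ] px/mm
```

View pics/c1.png

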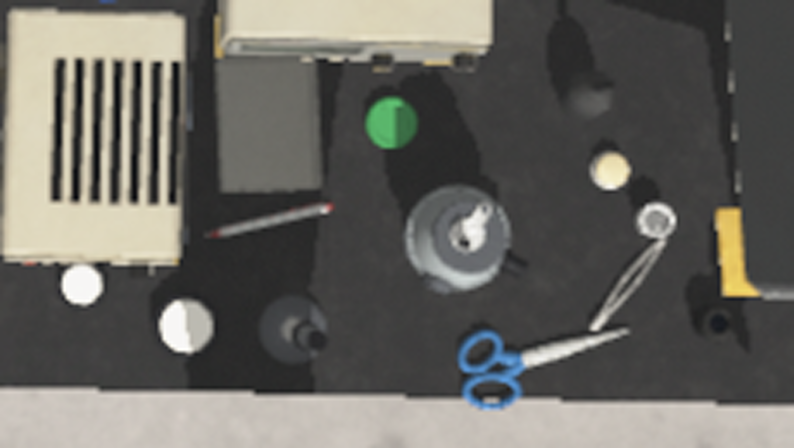

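View pics/c2.png

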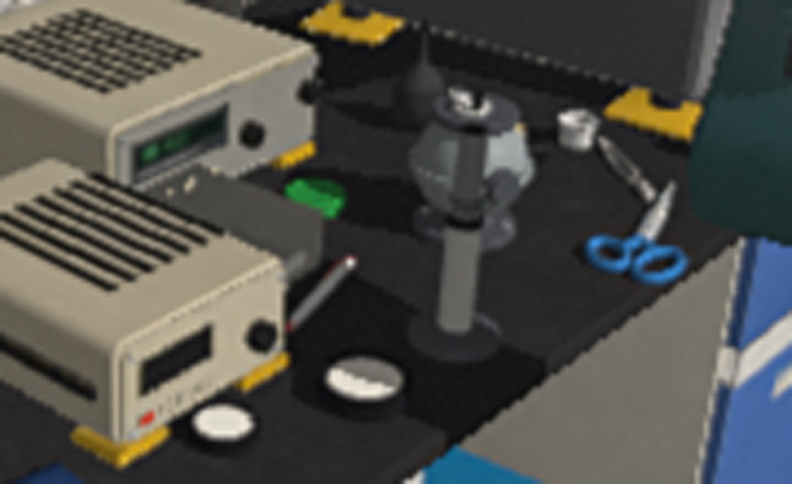

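The white disc at (228,232) is about 44 mm across and the one at (258,244) about 54 mm. The smaller one at (228,232) fits the 42 mm disc, is not coloured and sits in a black housing, so it is the tile, near world (486,243). The larger white one is a decoy. Next I'll get the wrist camera offset and the shift to a viewing pose over the sphere.

```bash
cat >> h.py <<'E'
from scipy.spatial.transform import Rotation as Ro
def shift(p,yaw=None):
    s=ctrl.read_state();R=Ro.from_euler('xyz',s["eef_rot"]).as_matrix()
    d=R.T@(np.array(p,float)-s["position"])/1000
    print("t%.1f"%s["time"],"pos",s["position"].round(1),"rot",s["eef_rot"].round(3),"F",s["wrist_force"].round(1),"w",round(s["grip_width"],1))
    print("shift",d.round(4),"turn",None if yaw is None else round(s["eef_rot"][2]-yaw,3),"j",s["joint_positions"].round(2))
E
python3 - <<'E'
from h import *
im,K,T=grab("wrist")
s=ctrl.read_state();R=Ro.from_euler('xyz',s["eef_rot"]).as_matrix()
c,d=ray(K,T,256,192);print(K, R.T@(c-s["position"]),R.T@d)
shift([470,-140,330],0)
E
```

```text
[[289.98287024   0.         253.65424292]
 [  0.         289.98287024 192.59193275]
 [  0.           0.           1.        ]] [  75.16762307   -1.04349818 -142.72067442] [-0.29515001  0.00788159  0.95545484]
t0.1 pos [ 138.9 -583.1  230.6] rot [-3.14  -0.     0.234] F [-0.7 -0.2  0.6] w 85.1
shift [ 0.4247 -0.3545 -0.0988] turn 0.234 j [-1.45  0.36  1.51  0.    1.27 -0.12]
```

arm_command(motion=[0.03,-0.02,-0.04,0.05,0.07,-0.055,-0.08,0.1,0.11,-0.09,-0.098,0.15,0.15,-0.12,-0.098,0.2,0.19,-0.155,-0.098,0.234], jaw=-1)

```text
time: 0.78
position: [288.8, -387.7, 329.6]
eef_rot: [3.141, -0.001, -0.002]
wrist_force: [0.0, -0.6, 0.1]
grip_width: 85.5
```

```bash
python3 - <<'E'
from h import *
shift([470,-140,330],0)
E
```

```text
t0.8 pos [ 288.8 -387.7  329.6] rot [ 3.141e+00 -1.000e-03 -2.000e-03] F [ 0.  -0.6  0.1] w 85.5
shift [ 0.1807 -0.248  -0.0005] turn -0.002 j [-1.07  0.11  1.61  0.    1.43  0.5 ]
```

arm_command(motion=[0.036,-0.05,0,0,0.072,-0.1,0,0,0.108,-0.15,0,0,0.145,-0.2,0,0,0.181,-0.248,0,0])

```text
time: 1.4
position: [469.7, -139.0, 329.3]
eef_rot: [3.141, -0.0, -0.0]
wrist_force: [1.3, -0.2, 0.6]
grip_width: 85.6
```

arm_command(motion=[0,0,0,0,0,0,0,0,0,0,0,0,0,0,0,0,0,0,0,0])

```text
time: 2.02
position: [468.5, -141.7, 329.3]
eef_rot: [-3.142, 0.0, -0.002]
wrist_force: [-0.2, 0.6, -1.7]
grip_width: 85.3
```

```bash
python3 - <<'E'
from h import *
im,K,T=grab("wrist","w1.png"); shift([470,-140,330],0)
grab("scene","s1.png")
cv2.imwrite("pics/w1x.png",cv2.resize(im,(800,600),interpolation=cv2.INTER_CUBIC))
E
```

```text
t2.1 pos [ 468.7 -141.6  329.4] rot [-3.142e+00 -0.000e+00 -2.000e-03] F [-0.1 -0.9  1.1] w 85.5
shift [ 0.0013 -0.0016 -0.0006] turn -0.002 j [-0.43  0.12  1.59  0.    1.43  1.14]
```

View pics/w1x.png

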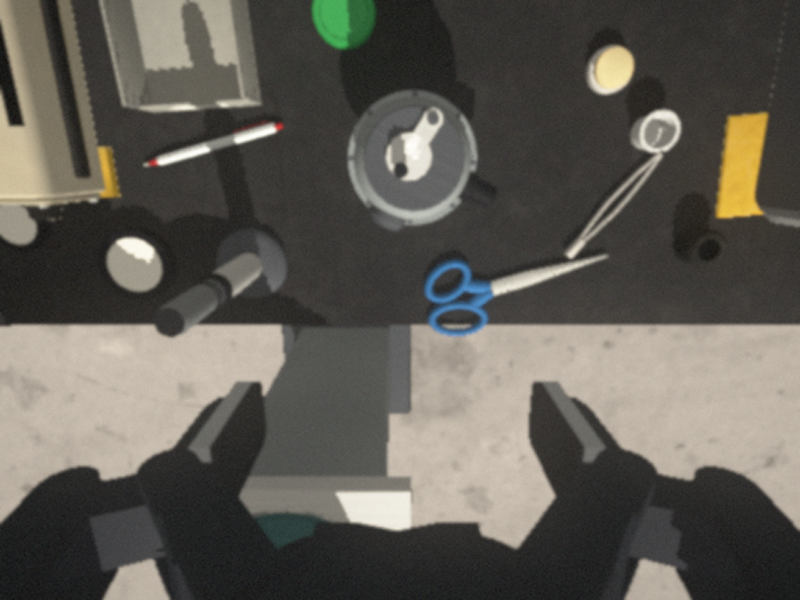

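The view shows the sphere with its closed cover: disc at (408,158), pivot (432,118), knob (401,169), in enlarged pixels. The probe and stand run from foot (250,262) to handle top (172,322). Scissors, pen and the decoy tile are clear of the path.

```bash
python3 - <<'E'
from h import *
im,K,T=load("w1.png")
k=.64
for n,u,v,z in(("plate",408,158,123),("pivot",432,118,123),("knobtop",401,169,140),("handletop",172,322,187),("foot",250,262,8)):
    print(n,plane(K,T,u*k,v*k,z).round(1))
g=cv2.GaussianBlur(cv2.resize(cv2.cvtColor(im,6)[40:160,200:330],None,fx=4,fy=4,interpolation=cv2.INTER_CUBIC),(0,0),2)
for p in(60,30):
  for r in((100,150),(135,180)):
    c=cv2.HoughCircles(g,cv2.HOUGH_GRADIENT,1.5,20,param1=80,param2=p,minRadius=r[0],maxRadius=r[1])
    if c is not None:
      for x,y,rr in c[0][:4]:
        u,v=200+x/4,40+y/4;Z=(T@[*plane(K,T,u,v,119),1])[2];print(p,u,v,rr/4,"mm r@119",rr/4*Z/K[0,0],plane(K,T,u,v,119).round(1))
# white plate
m=(im[:,:,:].min(2)>150).astype(np.uint8);m2=np.zeros_like(m);m2[60:120,235:290]=m[60:120,235:290]
n,l,s,ce=cv2.connectedComponentsWithStats(m2);print(s[1:],ce[1:])
c=im[45:150,215:320];cv2.imwrite("pics/c3.png",cv2.resize(c,None,fx=5.5,fy=5.5,interpolation=cv2.INTER_CUBIC))
E
```

```text
plate [ 544.9 -149.7  123. ]
pivot [ 572.2 -166.8  123. ]
knobtop [ 537.4 -144.4  140. ]
handletop [440.4   9.1 187. ]
foot [442.1  12.    8. ]
60 263.5625 102.4375 41.325 mm r@119 48.062359730670906 [ 543.4 -152.7  119. ]
30 264.6875 102.8125 31.9375 mm r@119 37.15806415920513 [ 543. -154.  119.]
30 265.8125 109.9375 33.6625 mm r@119 39.44005785244018 [ 535.  -155.4  119. ]
30 260.1875 105.0625 36.85 mm r@119 42.96792478293001 [ 540.5 -148.7  119. ]
30 272.9375 97.1875 31.825 mm r@119 36.82487177719412 [ 549.2 -163.5  119. ]
30 263.9375 102.0625 41.625 mm r@119 48.39354088421789 [ 543.8 -153.1  119. ]
30 265.8125 96.4375 38.2125 mm r@119 44.18324029186108 [ 550.  -155.2  119. ]
30 258.6875 100.5625 36.6 mm r@119 42.48883866381613 [ 545.5 -147.   119. ]
[[257  70  27  46 640]
 [247  93   5  16  56]] [[268.3296875   93.925     ]
 [249.01785714 100.875     ]]
```

View pics/c3.png

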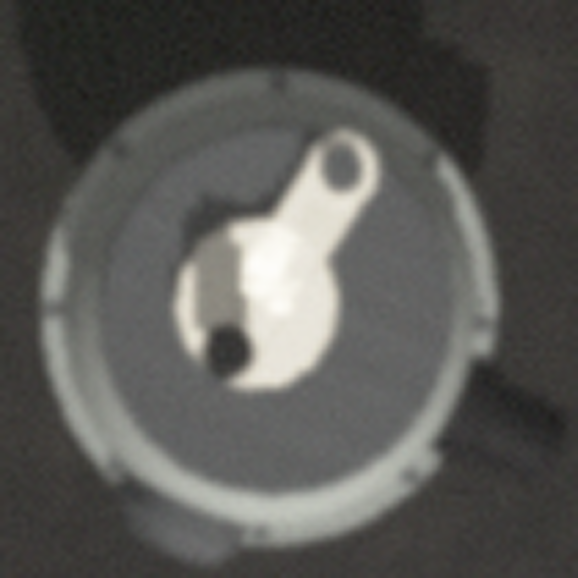

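The flange disc centres near crop (279,309). The cover plate's disc is at (258,305), pivot (343,165), knob (230,350). The cover is about 0.12 rad open already, and the sphere axis is near (543,-153). I'll cage the knob between half-open jaws and sweep it along its arc.

arm_command(motion=[0.014,0,0,-0.18,0.028,0.001,0,-0.36,0.042,0.001,0,-0.54,0.056,0.002,0,-0.72,0.068,0.002,0,-0.9], jaw=0.44)

```text
time: 2.75
position: [537.4, -143.2, 329.2]
eef_rot: [-3.142, -0.0, 0.905]
wrist_force: [0.2, -0.6, 0.4]
grip_width: 23.9
```

arm_command(motion=[0,0,0.03,-0.18,0,0,0.06,-0.36,0,0,0.09,-0.54,0,0,0.12,-0.72,0,0,0.14,-0.9])

```text
time: 3.38
position: [536.3, -142.8, 187.8]
eef_rot: [-3.14, -0.001, 1.805]
wrist_force: [-0.3, 0.1, 1.0]
grip_width: 23.7
```

arm_command(motion=[0,0,0,-0.18,0,0,0,-0.36,0,0,0,-0.54,0,0,0,-0.73,0,0,0,-0.73])

```text
time: 4.0
position: [537.0, -143.1, 189.3]
eef_rot: [3.142, -0.0, 2.528]
wrist_force: [-0.1, 0.1, 0.3]
grip_width: 23.9
```

```bash
python3 - <<'E'
from h import *
im,K,T=grab("wrist","w2.png")
P=plane(K,T,0,0,125)*0
a,Ka,Ta=load("w1.png")
P=plane(Ka,Ta,215+343/5.5,45+165/5.5,125);N=plane(Ka,Ta,215+230/5.5,45+350/5.5,140);C=plane(Ka,Ta,215+279/5.5,45+309/5.5,119)
print(P,N,C,np.linalg.norm((P-N)[:2]),np.linalg.norm((P-C)[:2]))
shift([*N[:2],126],2.53)
print(proj(K,T,N),proj(K,T,P))
cv2.imwrite("pics/w2x.png",cv2.resize(im,(768,576),interpolation=cv2.INTER_CUBIC))
E
```

```text
[ 572.56667406 -167.59977466  125.        ] [ 536.93612897 -144.59456484  140.        ] [ 544.81554534 -155.1630917   119.        ] 42.41197262701536 30.410462483210914
t4.0 pos [ 537.  -143.1  189.3] rot [3.142 0.    2.526] F [-0.7 -0.2  0.2] w 24.0
shift [-0.0008 -0.0013  0.0633] turn -0.004 j [-0.38  0.34  1.66  0.    1.15 -1.34]
[251.65094686 216.80516586] [254.04189708 258.84795493]
```

View pics/w2x.png

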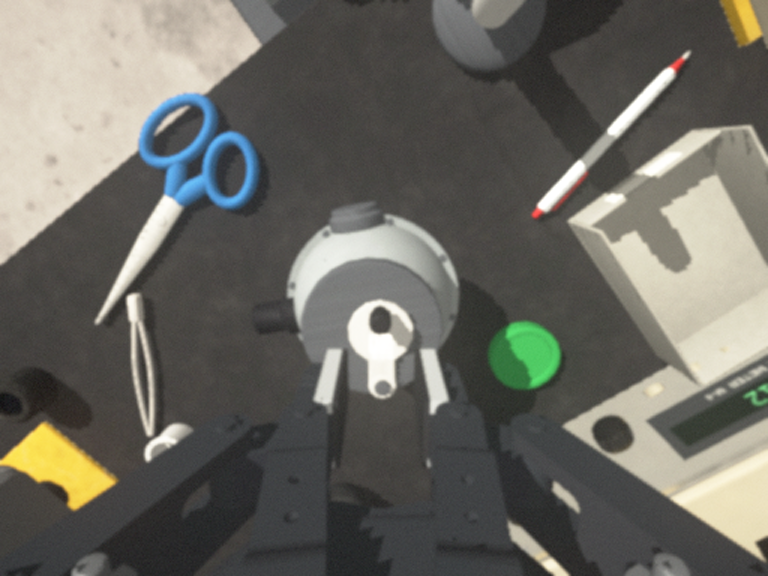

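The knob sits at (381,318), centred between the finger tips at (335..437). I'll descend, then sweep the arc about the pivot 42 mm along tool -x.

arm_command(motion=[-0.001,-0.001,0.02,0,-0.001,-0.001,0.04,0,-0.001,-0.001,0.055,0,-0.001,-0.001,0.063,0,-0.001,-0.001,0.063,0])

```text
time: 4.68
position: [537.0, -144.2, 125.9]
eef_rot: [-3.141, -0.001, 2.529]
wrist_force: [-0.4, 0.5, 0.7]
grip_width: 24.1
```

arm_command(motion=[-0.0006,0.0072,0,0.17,-0.0024,0.0141,0,0.34,-0.0054,0.0207,0,0.51,-0.0094,0.0267,0,0.68,-0.0144,0.0319,0,0.85])

```text
time: 5.3
position: [567.2, -126.0, 126.9]
eef_rot: [-3.141, -0.0, 1.674]
wrist_force: [-1.9, 0.8, 0.3]
grip_width: 23.7
```

arm_command(motion=[-0.0006,0.0072,0,0.17,-0.0024,0.0141,0,0.34,-0.0054,0.0207,0,0.51,-0.0094,0.0267,0,0.68,-0.0144,0.0319,0,0.85])

```text
time: 5.92
position: [601.0, -136.9, 126.9]
eef_rot: [-3.141, -0.001, 0.824]
wrist_force: [0.0, 0.6, -0.0]
grip_width: 24.3
```

arm_command(motion=[0,0,0,0,0,0,0,0,0,-0.002,0,0,0,-0.002,-0.03,0,0,-0.002,-0.065,0])

```text
time: 6.55
position: [598.1, -135.5, 191.3]
eef_rot: [-3.139, 0.001, 0.831]
wrist_force: [-0.4, -0.2, 0.1]
grip_width: 24.0
```

```bash
python3 - <<'E'
from h import *
shift([430,-110,300],0)
E
```

```text
t6.5 pos [ 598.1 -135.5  191.3] rot [-3.139e+00  1.000e-03  8.310e-01] F [-0.4 -0.2  0.1] w 24.0
shift [-0.0946 -0.1416 -0.1083] turn 0.831 j [-0.34  0.42  1.53  0.    1.2   0.4 ]
```

arm_command(motion=[-0.019,-0.028,-0.04,0.166,-0.038,-0.056,-0.08,0.332,-0.057,-0.085,-0.11,0.5,-0.076,-0.113,-0.139,0.666,-0.095,-0.142,-0.139,0.831], jaw=-1)

```text
time: 7.18
position: [430.3, -110.4, 332.8]
eef_rot: [3.14, -0.005, -0.005]
wrist_force: [-0.1, -0.3, -0.0]
grip_width: 85.4
```

arm_command(motion=[0,0,0,0,0,0,0,0,0,0,0,0,0,0,0,0,0,0,0,0])

```text
time: 7.8
position: [430.6, -110.2, 330.0]
eef_rot: [-3.141, 0.001, -0.001]
wrist_force: [0.0, -0.1, 0.8]
grip_width: 85.5
```

```bash
python3 - <<'E'
from h import *
im,K,T=grab("wrist","w3.png"); shift([430,-110,330],0)
p=proj(K,T,[543,-153,119]);q=proj(K,T,[441,10,100]);print(p,q)
r=lambda c,w,h:cv2.resize(im[max(0,int(c[1]-h/2)):int(c[1]+h/2),max(0,int(c[0]-w/2)):int(c[0]+w/2)],None,fx=4,fy=4,interpolation=cv2.INTER_CUBIC)
a=r(p,98,110);b=r(q,100,110);print(a.shape,b.shape)
H=min(a.shape[0],b.shape[0]);cv2.imwrite("pics/w3x.png",np.hstack([a[:H],b[:H]]))
E
```

```text
t7.8 pos [ 430.5 -110.2  330. ] rot [-3.141e+00  1.000e-03 -1.000e-03] F [ 0.7  0.4 -0.1] w 85.5
shift [-0.0005 -0.0002  0.    ] turn -0.001 j [-0.41  0.04  1.67  0.    1.42  1.17]
[292.25092197  67.33888185] [161.34601071 154.59149895]
(440, 392, 3) (440, 400, 3)
```

View pics/w3x.png

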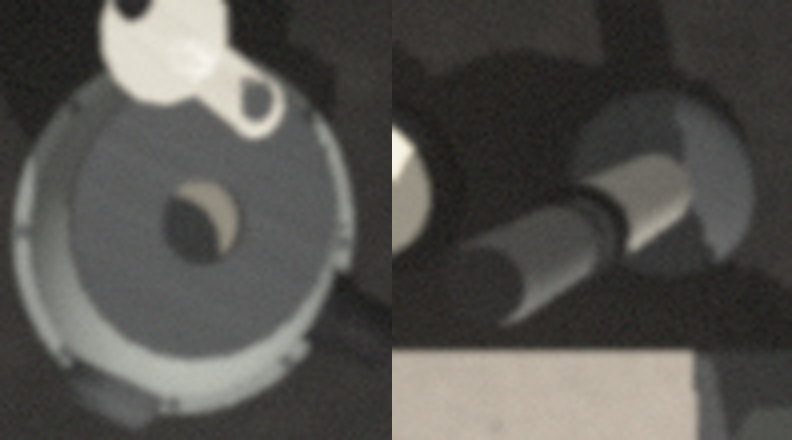

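```bash
python3 - <<'E'
from h import *
im,K,T=load("w3.png")
print("port",plane(K,T,293.25,67.25,119),"handle",plane(K,T,134.2,170.2,187),"foot",plane(K,T,178.75,145,8),plane(K,T,178.75,145,4))
print(ray(K,T,0,0)[0])
shift([443,10,330],0)
E
```

```text
port [ 543.09110855 -154.12154957  119.        ] handle [440.27271917  10.99656771 187.        ] foot [440.44366986  10.21238416   8.        ] [439.88308916  11.24244978   4.        ]
[ 505.57894046 -109.47351092  472.76998298]
t7.8 pos [ 430.5 -110.2  330. ] rot [-3.141e+00  1.000e-03 -1.000e-03] F [ 0.7  0.4 -0.1] w 85.5
shift [ 1.240e-02 -1.202e-01  1.000e-04] turn -0.001 j [-0.41  0.04  1.67  0.    1.42  1.17]
```

arm_command(motion=[0.002,-0.024,0,0,0.004,-0.048,0,0,0.006,-0.072,0.02,0,0.008,-0.097,0.05,0,0.01,-0.121,0.08,0])

```text
time: 8.48
position: [440.7, 11.6, 249.7]
eef_rot: [-3.142, -0.001, -0.001]
wrist_force: [0.1, -0.7, -0.7]
grip_width: 85.2
```

arm_command(motion=[0,0,0,0,0,0,0,0,0,0,0,0,0,0,0,0,0,0,0,0])

```text
time: 9.1
position: [440.7, 10.4, 250.8]
eef_rot: [3.142, -0.001, -0.002]
wrist_force: [-1.0, 0.2, -0.1]
grip_width: 85.8
```

```bash
python3 - <<'E'
from h import *
im,K,T=grab("wrist","w4.png"); shift([440.3,10.8,136],0)
print("expected handle top",proj(K,T,[440.3,10.8,187]),"pads",proj(K,T,[440.3,10.8+42,240]),proj(K,T,[440.3,10.8-42,240]))
cv2.imwrite("pics/w4x.png",cv2.resize(im,(768,576),interpolation=cv2.INTER_CUBIC))
S,Ks,Ts=load("s0.png")
b=plane(Ks,Ts,283,231,8);print("box corner",b)
for z in(60,90,120,150):print(z,proj(Ks,Ts,[b[0],b[1],z]))
E
```

```text
t9.2 pos [440.6  10.5 250.7] rot [ 3.142e+00 -1.000e-03 -2.000e-03] F [ 0.2 -0.4  0.2] w 85.4
shift [-0.0003 -0.0003  0.1147] turn -0.002 j [-0.13  0.1   1.81  0.    1.23  1.44]
expected handle top [254.20436899 206.56371245] pads [182.37111257 237.83758442] [326.46168525 237.50898278]
box corner [514.89904279 141.99833117   8.        ]
60 [283.58591724 218.02851612]
90 [283.93365021 210.33013753]
120 [284.28876489 202.46833722]
150 [284.65149884 194.4378557 ]
```

View pics/w4x.png

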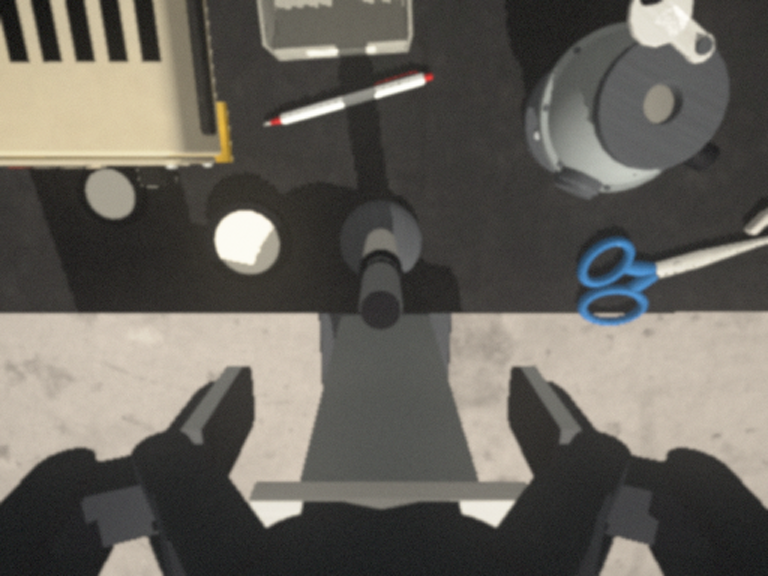

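Handle top is at (380,308) enlarged, within about 1 px of prediction. The jaws straddle it symmetrically, the small tile is at (110,194), and the port is clear at (659,103). I'll descend, then grip.

arm_command(motion=[0,0,0.03,0,0,0,0.06,0,0,0,0.09,0,0,0,0.115,0,0,0,0.115,0])

```text
time: 9.78
position: [438.8, 10.9, 134.0]
eef_rot: [-3.141, 0.004, -0.001]
wrist_force: [0.5, 0.4, 0.5]
grip_width: 85.6
```

arm_command(motion=[0,0,0,0,0,0,0,0,0,0,0,0,0,0,0,0,0,0,0,0], jaw=1, grip_force=60)

```text
time: 10.4
position: [440.9, 10.7, 136.2]
eef_rot: [3.141, -0.001, -0.001]
wrist_force: [-0.9, -0.3, 5.2]
grip_width: 22.1
```

arm_command(motion=[0,0,0,0,0,0,0,0,0,0,-0.01,0,0,0,-0.02,0,0,0,-0.03,0])

```text
time: 11.02
position: [440.5, 10.8, 166.2]
eef_rot: [-3.142, -0.0, -0.001]
wrist_force: [0.1, 0.8, -2.3]
grip_width: 21.9
```

arm_command(motion=[0,0,-0.025,0,0,0,-0.05,0,0,0,-0.075,0,0,0,-0.1,0,0,0,-0.104,0])

```text
time: 11.65
position: [441.6, 10.7, 271.3]
eef_rot: [3.141, -0.004, -0.001]
wrist_force: [0.3, -0.3, -1.2]
grip_width: 21.7
```

arm_command(motion=[0.009,-0.038,0,0,0.018,-0.076,0,0,0.027,-0.114,0,0,0.036,-0.152,0,0,0.036,-0.17,0,0])

```text
time: 12.28
position: [476.4, 182.3, 268.4]
eef_rot: [3.142, 0.001, 0.0]
wrist_force: [-0.1, 0.0, -1.8]
grip_width: 21.8
```

arm_command(motion=[0,0,0,0,0,0,0,0,0,0,0,0,0,0,0,0,0,0,0,0])

```text
time: 12.9
position: [476.6, 180.3, 269.4]
eef_rot: [-3.141, -0.0, -0.002]
wrist_force: [0.6, -0.7, -1.5]
grip_width: 21.4
```

```bash
python3 - <<'E'
from h import *
im,K,T=grab("wrist","w5.png"); shift([486,243,200],0)
s=ctrl.read_state()["position"]
print("exp tip",proj(K,T,s-[0,0,121]),"exp collar",proj(K,T,s-[0,0,26]))
cv2.imwrite("pics/w5x.png",cv2.resize(im,(768,576),interpolation=cv2.INTER_CUBIC))
m=(im.min(2)>110).astype(np.uint8)
n,l,st,ce=cv2.connectedComponentsWithStats(m)
for i in range(1,n):
    if 200<st[i,4]<3000: print(ce[i],st[i],plane(K,T,*ce[i],12)[:2].round(1))
E
```

```text
t12.9 pos [476.6 180.5 269.5] rot [-3.141e+00 -0.000e+00 -2.000e-03] F [-0.2 -0.5 -1.6] w 21.7
shift [ 0.0093 -0.0626  0.0695] turn -0.002 j [0.23 0.19 1.65 0.   1.3  1.8 ]
exp tip [254.37268399 185.42541026] exp collar [254.77623856 226.4654411 ]
[364.29101284  96.35092725] [318  81  94  31 701] [558.8  35.9]
[25.58886894 89.97845601] [  0  82  71  16 557] [567.7 477.8]
[504.25590551 128.28346457] [500 108  12  36 254] [ 517.4 -158. ]
[290.14752791 183.09250399] [ 270  164   41   40 1254] [441.2 128.9]
[398.75486381 204.37743191] [370 191  48  27 514] [408.5 -31.2]
[238.34916865 329.27078385] [223 309  44  30 421] [184.7 207.7]
[153.57181572 365.00813008] [131 344  40  40 369] [107.4 359.4]
```

View pics/w5x.png

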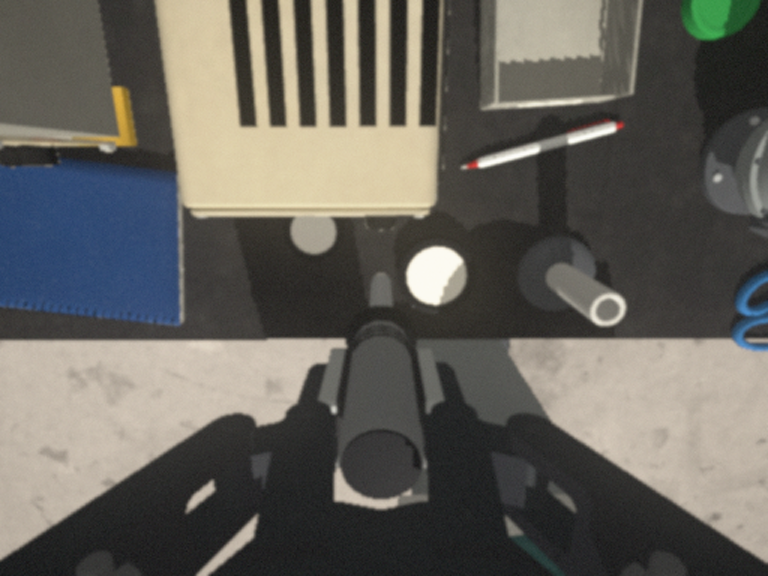

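The tile's white disc is at (313,231) r=23 enlarged. The probe hangs upright with its tip at (380,278), as predicted. The box front (top edge at row 212) clears the stem.

```bash
python3 - <<'E'
from h import *
im,K,T=load("w5.png")
print(plane(K,T,208.8,154.2,12))
m=cv2.inRange(im,(95,95,95),(175,175,175))
c=im[130:180,185:235];g=cv2.cvtColor(c,6)
_,b=cv2.threshold(g[14:],0,255,8);
cs,_=cv2.findContours(b,0,1);k=max(cs,key=cv2.contourArea);(x,y),r=cv2.minEnclosingCircle(k);print(x+185,y+144,r,cv2.boundingRect(k),plane(K,T,x+185,y+144,12))
x,y=plane(K,T,208.8,154.2,12)[:2]
shift([x,y,180],0)
E
```

```text
[483.06416018 243.34522352  12.        ]
209.5 144.125 24.500417709350586 (0, 0, 50, 25) [496.98427813 241.71166386  12.        ]
t12.9 pos [476.6 180.5 269.5] rot [-3.141e+00 -0.000e+00 -2.000e-03] F [-0.2 -0.5 -1.6] w 21.7
shift [ 0.0063 -0.0629  0.0895] turn -0.002 j [0.23 0.19 1.65 0.   1.3  1.8 ]
```

arm_command(motion=[0.002,-0.02,0,0,0.004,-0.04,0.02,0,0.007,-0.063,0.05,0,0.007,-0.063,0.075,0,0.007,-0.063,0.09,0])

```text
time: 13.58
position: [483.0, 244.7, 178.0]
eef_rot: [3.141, 0.002, -0.0]
wrist_force: [0.2, -0.8, -2.0]
grip_width: 21.6
```

arm_command(motion=[0,0,0,0,0,0,0,0,0,0,0,0,0,0,0,0,0,0,0,0])

```text
time: 14.2
position: [483.8, 243.8, 179.7]
eef_rot: [-3.141, -0.001, -0.001]
wrist_force: [0.2, 0.3, -1.5]
grip_width: 22.0
```

```bash
python3 - <<'E'
from h import *
im,K,T=grab("wrist","w6.png"); shift([484,243,143],0)
s=ctrl.read_state()["position"]
print("exp tip",proj(K,T,s-[0,0,121]),"tile exp",proj(K,T,[484,243,12]))
cv2.imwrite("pics/w6x.png",cv2.resize(im[90:240,160:350],None,fx=4,fy=4,interpolation=cv2.INTER_CUBIC))
E
```

```text
t14.2 pos [483.8 243.7 179.6] rot [-3.141e+00 -0.000e+00 -1.000e-03] F [ 0.2 -0.  -2.3] w 22.0
shift [0.0002 0.0007 0.0366] turn -0.001 j [0.34 0.33 1.7  0.   1.11 1.91]
exp tip [254.55180943 185.52467708] tile exp [255.0917032 173.7417065]
```

View pics/w6x.png

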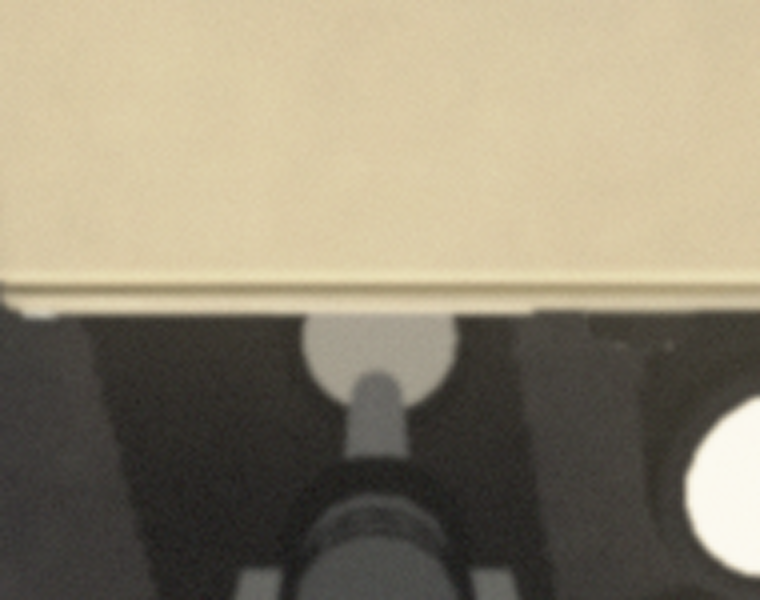

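The tile disc is centred at crop (380,336), which is px (255,174), matching the (484,243) estimate. The tip's front edge is at crop (377,370), about 2 px lower than ideal, so I'll check the probe's x-offset in the hand.

```bash
python3 - <<'E'
from h import *
a=np.linspace(0,2*np.pi,72)
def ext(K,T,c,r):
    P=np.array([proj(K,T,c+[r*np.cos(t),r*np.sin(t),0]) for t in a]);return P.min(0).round(1),P.max(0).round(1)
for f,pos in(("w5.png",[476.6,180.5,269.5]),("w6.png",[483.8,243.7,179.6])):
    im,K,T=load(f);pos=np.array(pos)
    print(f,"tip",ext(K,T,pos-[0,0,121],6),"tip-2x",ext(K,T,pos-[2,0,121],6),"collarbot",ext(K,T,pos-[0,0,30],15),"top",ext(K,T,pos+[0,0,51],11.5),"stem90",ext(K,T,pos-[0,0,31],6))
    g=cv2.cvtColor(im,6).astype(int)
    print(g[176:200,253:256].mean(1).round().astype(int))
    print("row top region col254",[(r,int(g[r,252:257].mean())) for r in range(280,340,3)])
    print("stem row198",g[198,238:272]); print("handle row 300",g[300,220:290:2])
E
```

```text
w5.png tip (array([248. , 179.3]), array([260.7, 191.5])) tip-2x (array([248. , 181.4]), array([260.7, 193.5])) collarbot (array([231.5, 202. ]), array([277.9, 244.9])) top (array([225.1, 283.4]), array([285.8, 334.1])) stem90 (array([245.4, 214.8]), array([263.9, 231.8]))
[ 67  67  67  67  71  89 111 114 110 107 107 106 107 106 107 108 105 106
 106 107 106 106 107 106]
row top region col254 [(280, 80), (283, 80), (286, 54), (289, 53), (292, 55), (295, 55), (298, 56), (301, 56), (304, 56), (307, 57), (310, 58), (313, 56), (316, 56), (319, 60), (322, 59), (325, 59), (328, 58), (331, 71), (334, 187), (337, 190)]
stem row198 [ 40  41  46  44  47  53  61  63  76  95 102 103 105 105 103 108 107 106
 104 103 101 105  97  85  71  67  68  66  63  67  63  65  61  61]
handle row 300 [37 41 51 75 74 56 57 53 57 51 57 54 57 56 60 56 57 58 58 56 59 59 57 56
 58 56 57 54 33 46 74 57 40 33 36]
w6.png tip (array([248.2, 179.3]), array([260.9, 191.5])) tip-2x (array([248.3, 181.4]), array([260.9, 193.6])) collarbot (array([231.8, 202. ]), array([278.2, 244.8])) top (array([225.7, 283.1]), array([286.3, 333.7])) stem90 (array([245.8, 214.7]), array([264.3, 231.8]))
[160 158 159 158 157 152 138 120 107 104 104 104 105 103 101 102 104 105
 102 103 102 102 102 102]
row top region col254 [(280, 76), (283, 78), (286, 50), (289, 31), (292, 29), (295, 31), (298, 30), (301, 30), (304, 32), (307, 32), (310, 30), (313, 29), (316, 30), (319, 28), (322, 30), (325, 30), (328, 28), (331, 48), (334, 186), (337, 186)]
stem row198 [ 41  44  49  46  45  40  46  50  63  92 101 104  99 103 104 103 102 101
 100  99  99 100  90  73  50  46  44  41  44  43  45  46  49  45]
handle row 300 [35 37 41 66 65 42 38 24 29 34 25 32 33 26 27 27 28 32 23 28 30 31 31 28
 31 27 28 31 28 50 71 54 38 33 37]
```

arm_command(motion=[0.002,0.001,0.01,0,0.002,0.001,0.02,0,0.002,0.001,0.028,0,0.002,0.001,0.034,0,0.002,0.001,0.036,0])

```text
time: 14.88
position: [485.3, 242.7, 142.7]
eef_rot: [3.141, 0.001, -0.001]
wrist_force: [-0.2, -0.2, -1.6]
grip_width: 21.6
```

arm_command(motion=[0,0,0,0,0,0,0,0,0,0,0,0,0,0,0,0,0,0,0,0])

```text
time: 15.5
position: [485.7, 242.8, 143.5]
eef_rot: [-3.141, -0.0, -0.001]
wrist_force: [0.3, -0.1, -1.9]
grip_width: 21.3
```

arm_command(motion=[0,0,0,0,0,0,0,0,0,0,0,0,0,0,0,0,0,0,0,0])

```text
time: 16.12
position: [485.7, 242.8, 143.3]
eef_rot: [-3.142, 0.0, -0.001]
wrist_force: [-0.6, 0.4, -1.5]
grip_width: 21.9
```

arm_command(motion=[0,0,0,0,0,0,0,0,0,0,0,0,0,0,0,0,0,0,0,0])

```text
time: 16.75
position: [485.6, 242.8, 143.3]
eef_rot: [-3.141, 0.0, -0.001]
wrist_force: [-0.2, -0.1, -2.7]
grip_width: 21.4
```

```bash
python3 - <<'E'
from h import *
shift([484,243,143],0); im,K,T=grab("wrist","w7.png"); grab("scene","s7.png"); grab("scene")
cv2.imwrite("pics/w7x.png",cv2.resize(im[140:230,200:310],None,fx=7,fy=6.5,interpolation=cv2.INTER_CUBIC))
E
```

```text
t16.8 pos [485.6 242.8 143.3] rot [-3.141e+00  0.000e+00 -1.000e-03] F [-0.2 -0.1 -2.7] w 21.4
shift [-0.0016 -0.0002  0.0003] turn -0.001 j [0.34 0.38 1.73 0.   1.03 1.91]
```

View pics/w7x.png

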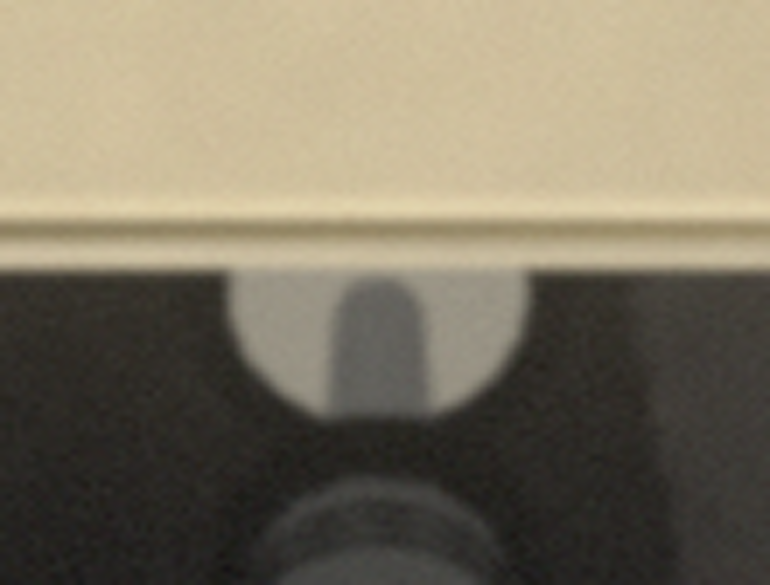

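The tip sits centred over the white disc at crop (379,275+), and it was held steady for about 2 s. Now I'll rise and travel to above the port.

arm_command(motion=[0,0,-0.025,0,0,0,-0.055,0,0,0,-0.085,0,0,0,-0.115,0,0,0,-0.145,0])

```text
time: 17.52
position: [485.4, 242.7, 289.3]
eef_rot: [-3.142, 0.0, -0.001]
wrist_force: [0.1, 0.4, -2.2]
grip_width: 21.7
```

arm_command(motion=[0.005,0.03,0,0,0.012,0.075,0,0,0.018,0.12,0,0,0.024,0.165,0,0,0.03,0.21,0,0])

```text
time: 18.15
position: [515.3, 31.3, 288.4]
eef_rot: [-3.141, -0.0, -0.001]
wrist_force: [0.7, 0.2, -1.5]
grip_width: 21.9
```

arm_command(motion=[0.006,0.045,0,0,0.012,0.09,0,0,0.018,0.13,0,0,0.025,0.165,0,0,0.029,0.187,0,0])

```text
time: 18.77
position: [544.3, -155.9, 288.2]
eef_rot: [-3.142, 0.0, -0.002]
wrist_force: [0.7, 0.4, -1.8]
grip_width: 21.6
```

arm_command(motion=[0,0,0,0,0,0,0,0,0,0,0,0,0,0,0,0,0,0,0,0])

```text
time: 19.4
position: [544.2, -153.8, 288.4]
eef_rot: [-3.141, -0.0, -0.001]
wrist_force: [-0.9, -0.9, -2.4]
grip_width: 21.8
```

```bash
python3 - <<'E'
from h import *
im,K,T=grab("wrist","w8.png"); shift([545,-154.5,250],0)
s=ctrl.read_state()["position"]
print("exp tip",proj(K,T,s+[-2,0.5,-121]),"port exp",proj(K,T,[543.3,-154,119]))
cv2.imwrite("pics/w8x.png",cv2.resize(im[110:230,180:330],None,fx=5,fy=5,interpolation=cv2.INTER_CUBIC))
E
```

```text
t19.4 pos [ 544.2 -153.9  288.4] rot [-3.141e+00 -0.000e+00 -1.000e-03] F [-0.1  0.  -0.5] w 22.0
shift [0.0008 0.0006 0.0384] turn -0.001 j [-0.4   0.26  1.51  0.    1.37  1.17]
exp tip [254.09576731 187.42233129] port exp [254.55476238 174.19503933]
```

The picture allowance is used up, so I'll work from numeric profiles.

```bash
python3 - <<'E'
from h import *
im,K,T=load("w8.png");g=cv2.GaussianBlur(cv2.cvtColor(im,6),(3,3),0)
print("cols",list(range(236,274,2)))
for r in range(156,204,2): print(r,*["%3d"%v for v in g[r,236:274:2]])
a=np.linspace(0,2*np.pi,72)
P=np.array([proj(K,T,[543.3+11*np.cos(t),-154+11*np.sin(t),119]) for t in a]);print("exp port",P.min(0),P.max(0))
E
```

```text
cols [236, 238, 240, 242, 244, 246, 248, 250, 252, 254, 256, 258, 260, 262, 264, 266, 268, 270, 272]
156 121 121 122 124 126 125 124 124 125 124 125 124 127 140 169 196 190 159 130
158 123 122 121 122 122 123 124 125 124 124 124 125 124 124 127 130 128 124 122
160 124 125 124 123 122 122 122 122 125 125 125 124 123 124 123 123 123 125 122
162 122 123 126 125 124 124 122 123 124 125 126 126 124 124 123 123 122 124 123
164 121 122 122 123 126 126 125 121 111 106 105 112 122 125 125 125 122 123 123
166 121 122 122 122 123 123 111  94  86  84  83  88  98 116 124 124 122 123 122
168 121 121 121 122 124 130 111  90  85  82  83  87 100 128 130 123 121 122 123
170 123 121 120 121 132 164 166 142 125 119 123 135 159 175 151 126 121 121 121
172 123 122 122 121 136 177 192 190 184 181 184 189 192 190 159 126 122 122 121
174 122 123 123 123 129 169 192 194 194 194 195 194 194 189 148 123 125 124 123
176 122 121 121 122 118 147 186 192 193 194 194 193 191 177 131 118 123 124 124
178 121 121 121 120 116 120 163 187 191 192 191 191 181 144 112 117 121 122 122
180 120 120 121 121 119 112 120 151 175
[... 285 characters left out ...]
120 121 121 121 121 122 124 126 128 127 127 126 123 123 123 122 121 122 123
190 118 119 119 119 121 121 125 125 128 128 127 125 123 121 122 122 122 122 121
192 119 118 117 118 119 119 124 125 127 128 127 125 123 122 121 122 123 123 123
194 119 119 120 118 117 119 123 125 128 127 126 125 124 124 122 122 122 123 122
196 119 119 119 120 120 121 124 125 127 126 126 125 124 124 123 124 122 122 122
198 119 120 120 121 121 122 126 126 128 127 126 125 124 124 125 123 123 123 126
200 118 122 122 121 121 123 124 125 128 128 126 125 124 122 123 123 125 129 136
202 116 121 123 124 122 121 119 116 118 118 116 117 120 122 123 125 125 120 110
exp port [244.61161778 164.40888674] [264.49789034 183.77493213]
```

Port centre measures (254.6,174), within 0.3 mm of the estimate (543.4,-154). The tip is about 2 mm off the TCP in -x. I'll correct for that, come down to just above the port and re-check.

arm_command(motion=[0.001,0.001,0.008,0,0.001,0.001,0.018,0,0.001,0.001,0.028,0,0.001,0.001,0.036,0,0.001,0.001,0.04,0])

```text
time: 20.08
position: [544.8, -155.2, 247.4]
eef_rot: [-3.141, 0.001, -0.001]
wrist_force: [-0.3, -0.1, -1.8]
grip_width: 21.5
```

arm_command(motion=[0,0,0,0,0,0,0,0,0,0,0,0,0,0,0,0,0,0,0,0])

```text
time: 20.7
position: [545.2, -155.3, 248.4]
eef_rot: [3.142, -0.0, -0.001]
wrist_force: [0.4, -0.3, -1.4]
grip_width: 21.5
```

```bash
python3 - <<'E'
from h import *
im,K,T=grab("wrist","w9.png");shift([545.4,-154.6,187],0)
g=cv2.GaussianBlur(cv2.cvtColor(im,6),(3,3),0)
print("cols",list(range(234,278,2)))
for r in range(164,204,2): print(r,*["%3d"%v for v in g[r,234:278:2]])
a=np.linspace(0,2*np.pi,72)
s=ctrl.read_state()["position"]
for c,r in(([543.4,-154,119],11),(s+[0,0,-121.2],6),(s+[-2,.6,-121.2],6)):
  P=np.array([proj(K,T,[c[0]+r*np.cos(t),c[1]+r*np.sin(t),c[2]]) for t in a]);print(P.min(0),P.max(0))
E
```

```text
t20.8 pos [ 545.2 -155.3  248.4] rot [-3.142e+00 -0.000e+00 -1.000e-03] F [ 0.6 -0.8 -1.9] w 21.8
shift [ 0.0002 -0.0007  0.0614] turn -0.001 j [-0.4   0.3   1.56  0.    1.28  1.17]
cols [234, 236, 238, 240, 242, 244, 246, 248, 250, 252, 254, 256, 258, 260, 262, 264, 266, 268, 270, 272, 274, 276]
164 127 129 131 130 131 119  93  86  87  87  88 102 126 135 163 198 218 215 195 155 130 127
166 127 126 127 129 130 119  93  86  86  86  87 101 126 130 132 137 143 141 133 129 128 128
168 130 128 128 127 127 117  93  87  88  87  87 101 125 129 129 130 129 128 129 129 129 127
170 131 130 131 130 128 121  97  86  86  87  88 102 126 130 129 129 129 129 129 129 128 128
172 129 130 132 132 132 129 114  92  86  86  92 108 127 131 130 129 129 129 128 128 128 129
174 128 129 129 131 132 134 126 105  88  86  92 102 114 127 130 130 130 129 129 128 128 127
176 127 128 130 129 132 146 139 110  93  89  88  91 105 131 143 131 129 129 128 130 128 128
178 126 126 127 130 140 175 187 172 149 136 137 144 162 182 177 139 127 127 128 129 128 129
180 126 127 126 129 152 192 202 203 199 198 197 200 202 202 194 15
[... 505 characters left out ...]
 123 112 109 128 133 136 134 133 131 122 112 121 124 125 126 128 127 126
194 126 125 125 125 126 124 122 130 133 135 134 133 132 129 126 127 127 125 125 125 126 128
196 127 126 127 126 125 126 128 130 132 135 134 132 131 130 130 129 128 128 127 125 126 126
198 128 128 128 127 125 126 127 131 132 134 134 133 132 129 129 127 128 130 130 128 127 127
200 125 126 126 128 128 127 129 131 132 134 135 132 131 131 128 128 128 128 128 131 130 128
202 125 126 125 126 127 128 127 126 123 124 124 122 124 126 128 128 128 129 128 129 130 130
[241.83176682 173.86833521] [264.38093322 195.58379796]
[248.12467899 179.23236138] [260.80177236 191.43148587]
[247.50737595 181.28961408] [260.15709677 193.43609959]
```

The stem tip sits inside the port outline: columns 248–260 within 242–264. A y-trim of 0.7 mm is needed. I'll descend in two stages, watching the wrist force.

arm_command(motion=[0,-0.0007,0.003,0,0,-0.0007,0.009,0,0,-0.0007,0.015,0,0,-0.0007,0.021,0,0,-0.0007,0.024,0])

```text
time: 21.38
position: [544.9, -154.5, 223.6]
eef_rot: [-3.141, 0.001, -0.001]
wrist_force: [-0.4, 0.0, -0.9]
grip_width: 21.4
```

arm_command(motion=[0,0,0.006,0,0,0,0.014,0,0,0,0.023,0,0,0,0.032,0,0,0,0.037,0])

```text
time: 22.0
position: [544.8, -154.5, 186.4]
eef_rot: [-3.141, 0.001, -0.001]
wrist_force: [-0.9, -0.2, -1.4]
grip_width: 21.3
```

arm_command(motion=[0,0,0,0,0,0,0,0,0,0,0,0,0,0,0,0,0,0,0,0])

```text
time: 22.62
position: [545.2, -154.7, 187.4]
eef_rot: [3.142, -0.0, -0.001]
wrist_force: [-0.7, 0.7, -1.6]
grip_width: 21.4
```

```bash
python3 - <<'E'
from h import *
im,K,T=grab("wrist","w10.png");shift([545.2,-154.6,187],0)
g=cv2.GaussianBlur(cv2.cvtColor(im,6),(3,3),0)
print("cols",list(range(228,284,2)))
for r in range(186,212,2): print(r,*["%3d"%v for v in g[r,228:284:2]])
a=np.linspace(0,2*np.pi,72)
s=ctrl.read_state()["position"]
for c,r in(([543.4,-154,119],11),(s+[-1,.3,-68],6)):
  P=np.array([proj(K,T,[c[0]+r*np.cos(t),c[1]+r*np.sin(t),c[2]]) for t in a]);print(P.min(0),P.max(0))
E
```

```text
t22.7 pos [ 545.2 -154.6  187.4] rot [-3.142e+00 -0.000e+00 -1.000e-03] F [ 0.8 -0.3 -1.6] w 21.8
shift [-0.     -0.      0.0004] turn -0.001 j [-0.4   0.35  1.64  0.    1.15  1.17]
cols [228, 230, 232, 234, 236, 238, 240, 242, 244, 246, 248, 250, 252, 254, 256, 258, 260, 262, 264, 266, 268, 270, 272, 274, 276, 278, 280, 282]
186 133 132 130 130 128 128 129 118  93  86  85  87  87  86  86 100 127 131 131 130 131 131 131 131 129 130 130 128
188 131 133 133 133 132 130 129 117  91  84  84  84  86  85  87 102 128 131 131 130 130 130 131 130 130 130 130 128
190 129 130 131 132 133 132 133 120  91  85  85  88  92  92  93 106 130 134 133 132 131 131 130 130 131 130 131 130
192 129 129 130 130 130 133 133 122  97  97 102 112 122 124 121 123 138 140 135 132 132 130 130 130 130 129 130 130
194 128 130 130 129 129 132 132 129 134 148 134 134 138 137 135 135 151 172 150 135 133 132 131 130 130 129 129 130
196 127 128 129 130 130 131 133 151 182 180 145 136 138 138 137 136 156 194 182 145 131 131 131 132 131 130 131 129
198 128 126 128 127 128 130 141 176 200 182 143 137 139 138 136 135 154 194 200 169 135 129 129 130 130 131 131 131
200 129 128 128 128 128 129 152 192 202 177 142 137 138 137 135 135 151 190 203 187 144 128 128 126 128 129 129 130
202 131 130 128 128 127 129 156 197 201 169 134 127 128 128 126 127 144 187 204 196 154 131 129 128 128 128 127 129
204 132 131 132 130 129 126 146 188 183 139  96  83  83  83  82  84 109 160 193 190 144 128 131 131 129 129 127 126
206 130 131 131 132 130 123 117 132 111  78  57  53  53  53  53  54  62  91 132 149 120 124 132 132 132 132 131 129
208 129 127 128 130 129 109  75  65  57  53  53  52  54  53  53  51  52  55  65  75  85 117 130 132 132 132 132 132
210 129 128 128 126 112  77  55  51  51  52  51  52  53  51  52  52  50  53  52  51  59  92 120 129 132 132 134 133
[239.69788699 192.68651952] [268.09257947 219.41362673]
[246.55260515 198.05024708] [262.08744793 212.68144893]
```

The stem is laterally centred in the port: columns 247–260.5 inside 240–268. The wrist force shows only the probe's weight and the pose is steady, so I'm handing in.

```bash
python3 -c "
from h import *
shift([545.2,-154.6,187],0)
print(ctrl.finish_job())"
```

```text
t22.7 pos [ 545.2 -154.6  187.4] rot [-3.142e+00 -0.000e+00 -1.000e-03] F [ 0.8 -0.3 -1.6] w 21.8
shift [-0.     -0.      0.0004] turn -0.001 j [-0.4   0.35  1.64  0.    1.15  1.17]
the job is handed in; nothing more can be done
None
```

I swung the cover open, took the white reference over the smaller white tile, and handed in at 22.7 s with the probe held in the sphere. No verdict was reported.

- **Cover:** swept to about 1.65 rad by its knob, caged between half-open jaws. A wrist view afterwards put it at about 1.67 rad with the port clear.
- **White reference:** I held the tip about 10 mm above the tile for about 2 s, centred in the picture.
- **Final pose:** the TCP was steady at z 187.4 mm, which puts the tip at about 66 mm. The gripper still held the probe, and the wrist force showed only its weight (about 1.5 N). Sideways, the stem was centred in the port to within about 0.3 mm.

**Checks that disagreed:** the tip's offset along x relative to the gripper read anywhere from about 0.8 to 3.4 mm, depending on the background behind it. I corrected for about 1.8 mm, so the final x centring is good to roughly ±1 to 1.5 mm against the 3 mm limit. My 12-picture limit ran out before the insertion, so I checked that stage only from pixel values and forces.

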